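# Load the breakfast caddy in reverse order

## Task

Move the four breakfast things (pepper mill, salt shaker, tea tin and honey jar) from the black rack into the white caddy, one to a compartment and in the reverse of their order on the rack, because the caddy is turned round when it goes to the table: the one leftmost on the rack (as the robot sees it) goes into the rightmost compartment, the second from the left into the second from the right, and so on. Leave each standing upright on the caddy's floor, and tip none of them over on the way.

Things in the scene. Friction and masses are not known exactly. Their poses are not given: they have to be found in the camera images.
- mill: pepper mill of dark wood, 135 mm tall, foot 52 mm across, waist 36 mm at 72 to 84 mm up, straight round head 44 mm across from 92 to 126 mm up (grip here), small steel button on top; 140 to 260 g; loose; axis vertical, origin at the centre of its underside
- salt: salt shaker, upright white ceramic cylinder 42 mm across with a domed steel cap, 85 mm tall (straight up to 76 mm); 130 to 240 g; loose; axis vertical, origin at the centre of its underside
- tin: square tea tin of bare aluminium, 50 x 50 mm, 100 mm tall, straight-sided, dark seam under its lid; 150 to 290 g; loose; axis vertical, origin at the centre of its underside; x and y axes square to its sides, turned at most 0.1 rad from the rack's at the start
- honey: squat amber glass honey jar with a steel lid, 54 mm across (neck 46 mm at 58 to 64 mm up), 78 mm tall, lid from 64 to 78 mm up; 200 to 360 g; loose; axis vertical, origin at the centre of its underside
- coaster_mill: cork coaster of the pepper mill, 4 mm thick, a 50 mm square set cornerwise. It is fixed on the rack, under the mill at the start, and stays when that is taken, so it keeps showing that one's place in the row. Origin at the centre of its underside.
- coaster_salt: cork coaster of the salt shaker, 4 mm thick, small round, 52 mm across. It is fixed on the rack, under the shaker at the start, and stays when that is taken, so it keeps showing that one's place in the row. Origin at the centre of its underside.
- coaster_tin: cork coaster of the tin, 4 mm thick, 62 mm square, in line with the rack. It is fixed on the rack, under the tin at the start, and stays when that is taken, so it keeps showing that one's place in the row. Origin at the centre of its underside.
- coaster_honey: cork coaster of the honey jar, 4 mm thick, large round, 74 mm across. It is fixed on the rack, under the jar at the start, and stays when that is taken, so it keeps showing that one's place in the row. Origin at the centre of its underside.
- rack: black steel rack under the row, 90 x 350 mm, floor 6 mm thick, wire rails along both long sides to 24 mm up. Fixed. Origin at the centre of its underside; y along the row to the robot's left (turned up to 9 degrees), x away from the robot. Places (coasters) at y = +127.5, +42.5, -42.5, -127.5 mm and x = 0, give or take 3 mm. Nearer the robot than the caddy, or farther.
- caddy: white caddy, 90 x 345 mm, black end handles (to 193 mm from centre); four compartments 80 x 80 mm inside, wooden floor 6 mm above the worktop, walls 5 mm thick, to 22 mm up. Fixed, empty. Origin at the centre of its underside; y along the row to the robot's left (turned up to 9 degrees), x away from the robot. Compartment centres at y = +127.5, +42.5, -42.5, -127.5 mm, x = 0.
There are look-alikes about, which are no part of the job. Leave any turquoise look-alike of the honey alone.

How it is judged:
At the end, for the whole second after the job is handed in: Each thing is at rest (under 20 mm/s, 0.2 rad/s), upright (within 0.12 rad), underside under 12 mm above the caddy's, centre within 22 mm of a compartment's along and across: the thing whose coaster is n-th from the left on the rack is n-th from the right in the caddy (((y of coaster_mill in the frame of rack between 0.0975 and 0.1575 m and y of mill in the frame of caddy between -0.1495 and -0.1055 m) or (y of coaster_mill in the frame of rack between 0.0125 and 0.0725 m and y of mill in the frame of caddy between -0.0645 and -0.0205 m) or (y of coaster_mill in the frame of rack between -0.0725 and -0.0125 m and y of mill in the frame of caddy between 0.0205 and 0.0645 m) or (y of coaster_mill in the frame of rack between -0.1575 and -0.0975 m and y of mill in the frame of caddy between 0.1055 and 0.1495 m)) and x of mill in the frame of caddy between -0.022 and 0.022 m and z of each of mill, salt, tin, honey in the frame of caddy below 0.012 m and angle between each of mill, salt, tin, honey's own z axis and vertical below 0.12 rad and linear speed of each of mill, salt, tin, honey below 0.02 m/s and angular speed of each of mill, salt, tin, honey below 0.2 rad/s and ((y of coaster_salt in the frame of rack between 0.0975 and 0.1575 m and y of salt in the frame of caddy between -0.1495 and -0.1055 m) or (y of coaster_salt in the frame of rack between 0.0125 and 0.0725 m and y of salt in the frame of caddy between -0.0645 and -0.0205 m) or (y of coaster_salt in the frame of rack between -0.0725 and -0.0125 m and y of salt in the frame of caddy between 0.0205 and 0.0645 m) or (y of coaster_salt in the frame of rack between -0.1575 and -0.0975 m and y of salt in the frame of caddy between 0.1055 and 0.1495 m)) and x of salt in the frame of caddy between -0.022 and 0.022 m and ((y of coaster_tin in the frame of rack between 0.0975 and 0.1575 m and y of tin in the frame of caddy between -0.1495 and -0.1055 m) or (y of coaster_tin in the frame of rack between 0.0125 and 0.0725 m and y of tin in the frame of caddy between -0.0645 and -0.0205 m) or (y of coaster_tin in the frame of rack between -0.0725 and -0.0125 m and y of tin in the frame of caddy between 0.0205 and 0.0645 m) or (y of coaster_tin in the frame of rack between -0.1575 and -0.0975 m and y of tin in the frame of caddy between 0.1055 and 0.1495 m)) and x of tin in the frame of caddy between -0.022 and 0.022 m and ((y of coaster_honey in the frame of rack between 0.0975 and 0.1575 m and y of honey in the frame of caddy between -0.1495 and -0.1055 m) or (y of coaster_honey in the frame of rack between 0.0125 and 0.0725 m and y of honey in the frame of caddy between -0.0645 and -0.0205 m) or (y of coaster_honey in the frame of rack between -0.0725 and -0.0125 m and y of honey in the frame of caddy between 0.0205 and 0.0645 m) or (y of coaster_honey in the frame of rack between -0.1575 and -0.0975 m and y of honey in the frame of caddy between 0.1055 and 0.1495 m)) and x of honey in the frame of caddy between -0.022 and 0.022 m); the robot touches nothing.
It fails at once if the pepper mill is tipped over (more than 0.7 rad from upright) (angle between mill's own z axis and vertical above 0.7 rad).
It fails at once if the salt shaker is tipped over (more than 0.7 rad from upright) (angle between salt's own z axis and vertical above 0.7 rad).
It fails at once if the tea tin is tipped over (more than 0.7 rad from upright) (angle between tin's own z axis and vertical above 0.7 rad).
It fails at once if the honey jar is tipped over (more than 0.7 rad from upright) (angle between honey's own z axis and vertical above 0.7 rad).
It also fails if it takes over 112 s, if anything falls off the work surface, if the arm or the gripper's body presses on something with over 40 N, if the wrist force passes 120 N, or if a joint passes its speed limit or range.

## Robot

A 6-joint arm with a two-finger parallel gripper is mounted at the origin on the work surface. World frame = base frame: x ahead of the robot, y to its left, z up, the work surface at z = 0. Lengths are in m, angles in rad, forces in N, time in s.
With the tool pointing down it reaches from about 0.425 to 0.925 m from the base axis. Payload 12.5 kg.
Tool frame: the origin (TCP) lies at the very end of the fingers, on their centre line; the grasp point (between the pads) lies 19 mm behind it (pinch_z is the distance from the TCP to the grasp point, in m); z points along the fingers, y is the line along which they close (so a half turn about z gives the same grasp; the last joint's range is limited). The gripper opens to 85 mm and grips with 20 to 120 N. Pads are 22 mm wide; open, the fingers measure 114 mm over their backs; the gripper's body (76 mm by 85 mm) begins 54 mm behind the grasp point. The pads swing forward as they close: fully open they stand 13 mm farther back than shut.
Start: joints at [-1.38, 0.491, 1.559, -0, 1.092, -0.106], TCP at [0.183, -0.598, 0.231] pointing down, gripper open.
Joint ranges: [-3.1, 3.1], [-0.84, 2.19], [0.05, 2.79], [-1.13, 4.28], [0.06, 2.93], [-2.69, 2.69]. Speed limits (rad/s): [2.22, 2.22, 2.79, 3.14, 3.14, 3.14].

## Interface

Orientations are given as a unit quaternion [x, y, z, w].
In Python, from workcell import sense, snapshot, hand_in, pinch_z gives the robot as it stands.
- The arm moves only by the tool arm_command, never from a script. Its argument "motion" is a list of rows, each a list of 7 numbers: the opening, from -1 (shut) to 1 (fully open), then the shift along the tool's x, y, z in mm, then the turn, a rotation vector about the tool's x, y, z in degrees. A call has 1 to 8 rows; each row shifts and turns the commanded pose from where the row before left it, along the tool's axes as they then stand; what a row does not reach is not made up. A row lasts 1/10 s, in which the tool goes at most 50 mm and 8.59 degrees, less where a joint would pass 70% of its speed; a pose out of reach is approached as far as the arm can. A call is refused whole if a number of a shift passes 50 or a number of a turn 8.59, either way. A call with a gripper value outside its range is refused whole. The fingers move at their own pace and stop on an object; "squeeze" is the grip in N (left out, the last holds). Time passes only in rows, so rows that do not move let the fingers close. It gives the time, the measured TCP pose, the force, the opening and the grip force at its end, in the units of the state.
- sense(): the state, without advancing time (a new reading comes with each control period).
- snapshot(name): name is "scene" or "side" or "wrist"; returns a dict with "color" (420x560x3 uint8, blue, green, red), "mtx" (3x3 intrinsics, pixels), "eye" and "orientation" of the camera in the world; the wrist camera has in their place "mount" (4x4, takes a point from camera to tool coordinates, whose origin is the TCP and whose axes are the flange's). Camera axes: x right, y down, z forward; pixel columns grow to the right and rows downward; lengths in m; the calibration is good to about 2 mm. A picture is of the moment at which its call begins: read the wrist's pose just before it. There is no depth.
- hand_in(): hands the job in; it is judged then, once.
The state is a dict: "time_s": time; "q": joint angles; "qvel": joint speeds; "joint_efforts": joint torques, N m; "ee_pos": TCP position; "tool_rot": TCP orientation; "wrist_force": force on the tool from outside, world axes, zero at the start; "moment": the same for the moment, N m; "finger_gap": finger opening in m; "gripper_force": force on a finger pad.
Only numpy, scipy, OpenCV 4.12 (cv2) and the standard library are available. Lean on these libraries where they do the work, as an engineer would, in place of code of your own. Each camera call takes 0.05 s, during which the arm holds its last target. There are 200 camera calls.

## Working session

There is one attempt and no reset: what is moved stays moved. The work goes in short steps, Python scripts to look and compute and a tool call to move; the robot and the scene stay as the last step left them, time stands still between calls to the robot, and variables do not carry over. Pictures are saved under pics/ and viewed, at most 14 in all, crops included, and the job is handed in when it is done.

Besides the shell and the picture viewer there is one more tool, called after ">>>" by a JSON object that holds its "api" and its "payload". arm_command: Moves the arm, as the interface text tells. Its arguments: {"type":"object","properties":{"motion":{"type":"array","items":{"type":"array","items":{"type":"number"}}},"squeeze":{"type":"number"}},"required":["motion"]}

```bash
ls; mkdir -p pics; cat > h.py <<'E'
import numpy as np, cv2, json
from scipy.spatial.transform import Rotation as R
from workcell import sense, snapshot, hand_in, pinch_z
def cast(s,uv,z):
    """rays through pixels onto plane z (fixed cameras or wrist with s['T'] set)"""
    uv=np.atleast_2d(np.array(uv,float)); K=np.array(s['mtx'])
    d=np.c_[uv,np.ones(len(uv))]@np.linalg.inv(K).T
    if 'T' in s: Rm,e=s['T'][:3,:3],s['T'][:3,3]
    else:
        o=np.array(s['orientation']); Rm=o if o.shape==(3,3) else R.from_quat(o).as_matrix(); e=np.array(s['eye'])
    d=d@Rm.T
    return e+d*((z-e[2])/d[:,2])[:,None]
def wrist():
    st=sense(); T=np.eye(4); T[:3,:3]=R.from_quat(st['tool_rot']).as_matrix(); T[:3,3]=st['ee_pos']
    s=snapshot('wrist'); s['T']=T@np.array(s['mount']); return s
E
python3 - <<'E'
from h import *
st=sense(); print(st, pinch_z)
a=snapshot('scene'); b=snapshot('side')
for s in(a,b): print(s['eye'],s['orientation'],s['mtx'])
cv2.imwrite('pics/scene.png',a['color']); cv2.imwrite('pics/side.png',b['color'])
E
```

```text
pics
{'time_s': 0.0, 'q': array([-1.37959357e+00,  4.91551221e-01,  1.55946396e+00, -2.46991512e-05,
        1.09172763e+00, -1.05617003e-01]), 'qvel': array([ 4.96576597e-05,  8.49648930e-04, -2.03214176e-04,  5.48288430e-04,
        6.56900486e-04, -1.23921260e-04]), 'joint_efforts': array([ 2.73375248e-03, -6.18441796e+01, -2.61592466e+01, -2.83380359e-05,
        4.05811239e-03, -2.29335041e-05]), 'ee_pos': array([ 0.18276057, -0.59743044,  0.23072793]), 'tool_rot': array([ 9.89006446e-01,  1.47871289e-01, -3.55476785e-05, -5.74081344e-04]), 'wrist_force': array([-0.25946802,  0.12971422, -0.77275194]), 'moment': array([-0.02125736,  0.03968748,  0.01378668]), 'gripper_force': 0.0, 'finger_gap': 0.0849185323166967} 0.0187
[0.97828406 0.08935563 0.59903137] [ 0.58529854  0.75243617 -0.24271047 -0.17988069] [[383.77466953   0.         276.21525886]
 [  0.         383.77466953 208.68350194]
 [  0.           0.           1.        ]]
[0.24853838 0.33168421 0.5821522 ] [-0.33592723  0.86689698 -0.34288326  0.13443806] [[482.96288139   0.         285.40307157]
 [  0.         482.96288139 206.54931164]
 [  0.           0.           1.        ]]
```

View pics/scene.png

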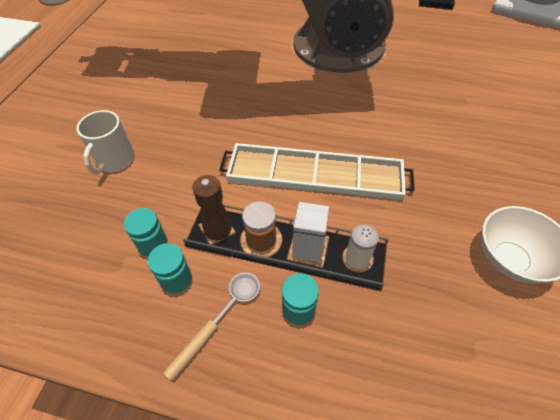

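View pics/side.png

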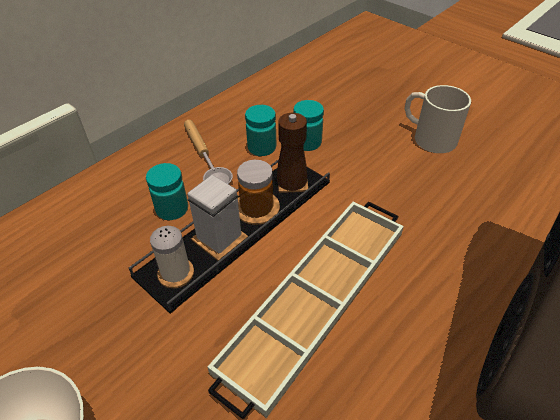

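The scene camera faces the robot, so image right is +y. From the robot's left, the rack order is salt (364,240), tin (312,220), honey (260,225), mill (208,190). The caddy is nearer the robot, and the turquoise jars are decoys. The targets are salt at caddy y -127.5, tin -42.5, honey +42.5 and mill +127.5.

```bash
python3 - <<'E'
import cv2
a=cv2.imread('pics/scene.png')[140:290,180:420]; b=cv2.imread('pics/side.png')[100:420,120:410]
cv2.imwrite('pics/sc.png',cv2.resize(a,None,fx=3.3,fy=3.3,interpolation=cv2.INTER_CUBIC))
cv2.imwrite('pics/si.png',cv2.resize(b,None,fx=1.87,fy=1.87,interpolation=cv2.INTER_CUBIC))
E
```

```text
(no output)
```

View pics/sc.png

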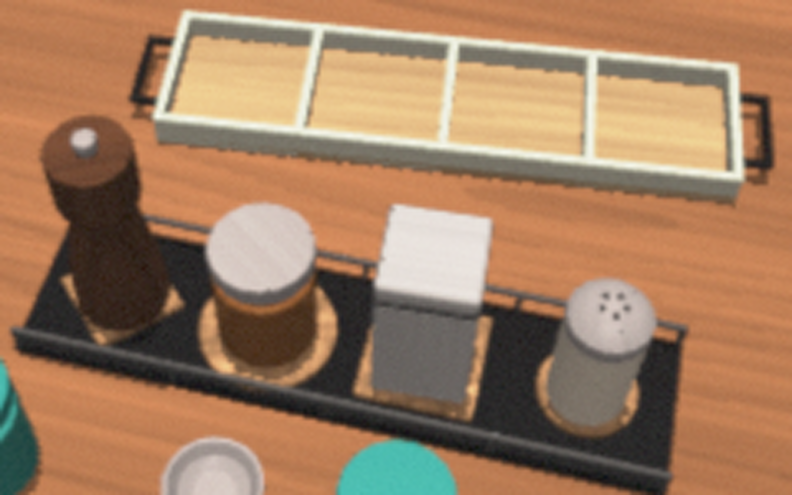

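View pics/si.png

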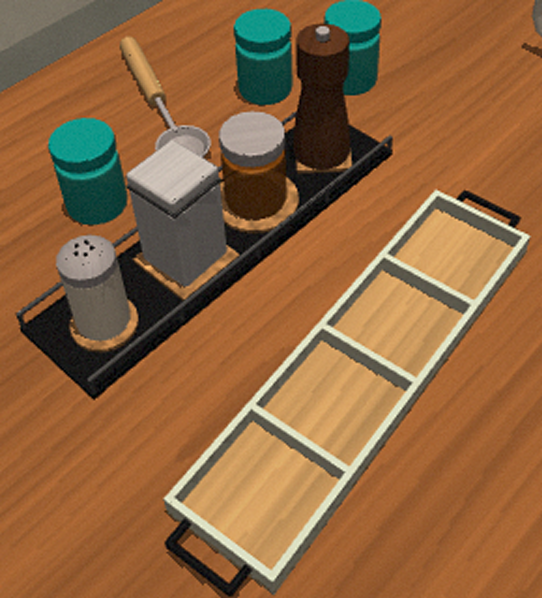

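Picked pixels (crop coordinates), scene: caddy rim corners (183,12), (738,64), (739,184), (156,121); mill button (84,142); lid centre (261,247); tin top corners about (393,206), (492,219), (482,305), (376,293); salt apex (613,303). The side view shows the same features unobstructed. I'll cross-check the two views.

```bash
python3 - <<'E'
from h import *
np.set_printoptions(precision=1,suppress=True)
V=[]
a=snapshot('scene'); b=snapshot('side')
A=lambda p:np.array(p)/3.3+[180,140]
B=lambda p:np.array(p)/1.87+[120,100]
def cad(c): 
    c=c[:,:2]*1000; print(c, 'mean',c.mean(0),'edges',[np.linalg.norm(c[i]-c[i-1]) for i in range(4)])
    d=c[1]+c[2]-c[0]-c[3]; print('yaw',np.degrees(np.arctan2(-d[0],d[1])))
cad(cast(a,A([(183,12),(738,64),(739,184),(156,121)]),.022))
cad(cast(b,B([(437,191),(166,498),(268,580),(529,236)]),.022))
for n,z,p,q in [('mill',.145,(84,142),(323,33)),('honey',.088,(261,248),(252,134)),('salt',.095,(613,303),(83,248)),('tin',.110,np.mean([(393,206),(492,219),(482,305),(376,293)],0),np.mean([(171,139),(221,173),(181,208),(129,183)],0))]:
    print(n,cast(a,A(p),z)[0]*1e3,cast(b,B(q),z)[0]*1e3)
cad(cast(a,A([(393,206),(492,219),(482,305),(376,293)]),.11))
cad(cast(b,B([(181,208),(129,183),(171,139),(221,173)])[[3,0,1,2]],.11))
# rack near rail ends / far rail ends at z=24mm
print(cast(a,A([(150,218),(683,330),(665,480),(18,333)]),.024)*1e3)
E
```

```text
[[ 446.  -144.3]
 [ 407.6  198.5]
 [ 500.3  205. ]
 [ 535.5 -132.1]] mean [472.3  31.8] edges [np.float64(90.33191326557643), np.float64(344.90989383387927), np.float64(92.95393545628357), np.float64(338.92096997119154)]
yaw 6.180520841415312
[[ 530.3 -136.7]
 [ 494.   203.3]
 [ 408.5  196.2]
 [ 443.8 -146.4]] mean [469.1  29.1] edges [np.float64(87.03010896983805), np.float64(342.00875976262193), np.float64(85.78547886511609), np.float64(344.4596401345688)]
yaw 5.981439976758339
mill [ 649.8 -113.2  145. ] [ 642.  -113.4  145. ]
honey [650.4 -30.9  88. ] [645.6 -32.4  88. ]
salt [645.1 138.3  95. ] [644.6 136.8  95. ]
tin [649.1  54.2 110. ] [637.7  53.7 110. ]
[[626.   28.8]
 [622.2  75.9]
 [670.4  79.8]
 [675.7  31.9]] mean [648.6  54.1] edges [np.float64(49.811134815530906), np.float64(47.24829382397163), np.float64(48.3564327928259), np.float64(48.16323994024836)]
yaw 5.522308949990065
[[615.   29.2]
 [610.6  72.7]
 [657.2  81.6]
 [669.9  29.5]] mean [638.2  53.3] edges [np.float64(54.95218863309021), np.float64(43.708595749240295), np.float64(47.48331746854196), np.float64(53.56745732794885)]
yaw 10.118375139228164
[[ 604.9 -111.9   24. ]
 [ 605.9  182.6   24. ]
 [ 692.9  181.7   24. ]
 [ 692.3 -155.3   24. ]]
```

>>> {"api": "arm_command", "payload": {"motion": [[1, 0, 0, 0, 0, 0, -8.5], [1, 0, 0, 0, 0, 0, -8.5], [1, 0, 0, 0, 0, 0, -8.5], [1, 0, 0, 0, 0, 0, -8.5], [1, 0, 0, 0, 0, 0, -8.5], [1, 0, 0, 0, 0, 0, -8.5], [1, 0, 0, 0, 0, 0, -8.5], [1, 0, 0, 0, 0, 0, -8.5]]}}

```text
time_s: 1.0
ee_pos: [0.1828, -0.5976, 0.2311]
tool_rot: [0.735, 0.678, 0.0, -0.0]
wrist_force: [-0.5, 0.9, -0.6]
finger_gap: 0.0854
gripper_force: 0.0
```

>>> {"api": "arm_command", "payload": {"motion": [[1, 0, 0, 0, 0, 0, -5], [1, 30, 30, -5, 0, 0, 0], [1, 30, 30, -5, 0, 0, 0], [1, 30, 30, -5, 0, 0, 0], [1, 30, 30, -5, 0, 0, 0], [1, 30, 30, -5, 0, 0, 0], [1, 30, 30, -5, 0, 0, 0], [1, 0, 0, 0, 0, 0, 0]]}}

```text
time_s: 1.8
ee_pos: [0.3655, -0.4147, 0.2621]
tool_rot: [0.706, 0.709, 0.0, 0.0]
wrist_force: [-0.3, -1.3, 1.0]
finger_gap: 0.0856
gripper_force: 0.0
```

>>> {"api": "arm_command", "payload": {"motion": [[1, 37, 33, -7, 0, 0, 0], [1, 37, 33, -7, 0, 0, 0], [1, 37, 33, -7, 0, 0, 0], [1, 37, 33, -7, 0, 0, 0], [1, 37, 33, -7, 0, 0, 0], [1, 37, 33, -7, 0, 0, 0], [1, 37, 33, -7, 0, 0, 0], [1, 0, 0, 0, 0, 0, 0]]}}

```text
time_s: 2.6
ee_pos: [0.5962, -0.1554, 0.3105]
tool_rot: [0.706, 0.709, 0.001, 0.0]
wrist_force: [0.6, 0.0, 0.3]
finger_gap: 0.0856
gripper_force: 0.0
```

```bash
python3 - <<'E'
from h import *
s=wrist(); np.set_printoptions(precision=3,suppress=True)
print(s['mount'],s['T'],s['mtx']); cv2.imwrite('pics/w1.png',s['color'])
E
```

```text
[[-0.    -0.947 -0.321  0.083]
 [ 1.    -0.    -0.001 -0.002]
 [ 0.001 -0.321  0.947 -0.142]
 [ 0.     0.     0.     1.   ]] [[ 1.     0.004  0.002  0.594]
 [ 0.004 -0.947 -0.321 -0.073]
 [ 0.001  0.321 -0.947  0.453]
 [ 0.     0.     0.     1.   ]] [[349.382   0.    281.861]
 [  0.    349.382 214.894]
 [  0.      0.      1.   ]]
```

View pics/w1.png

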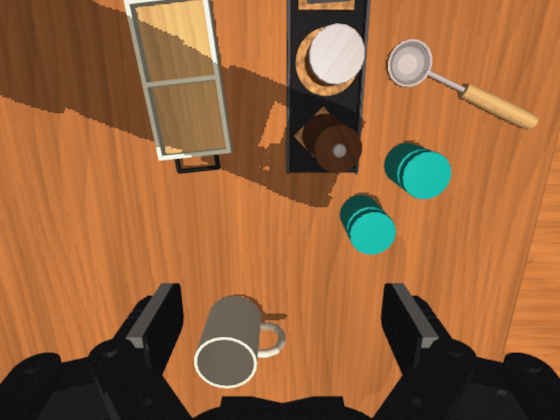

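The wrist view shows the mill button at (340,150), the honey lid centre at (338,53) and the caddy's end rim corners at about (158,159) and (230,152).

```bash
python3 - <<'E'
from h import *
s=wrist(); np.set_printoptions(precision=1,suppress=True)
for uv,z in[((340,150),.145),((338,53),.088),((158,159),.022),((230,152),.022),((288,172),.006),((358,172),.006)]: print(uv,cast(s,uv,z)[0]*1e3)
E
```

```text
(340, 150) [ 643.4 -118.8  145. ]
(338, 53) [645.7 -35.4  88. ]
(158, 159) [ 439.8 -148.2   22. ]
(230, 152) [ 529.  -139.3   22. ]
(288, 172) [ 600.6 -167.3    6. ]
(358, 172) [ 691.2 -167.     6. ]
```

>>> {"api": "arm_command", "payload": {"motion": [[1, 20, 24, 30, 0, 0, 0], [1, 19, 23, 30, 0, 0, 0], [1, 0, 0, 35, 0, 0, 0], [1, 0, 0, 35, 0, 0, 0], [1, 0, 0, 0, 0, 0, 0], [1, 0, 0, 0, 0, 0, 0]]}}

```text
time_s: 3.3
ee_pos: [0.6401, -0.1214, 0.1808]
tool_rot: [0.708, 0.707, -0.0, -0.0]
wrist_force: [0.7, -0.3, 1.2]
finger_gap: 0.0854
gripper_force: 0.0
```

>>> {"api": "arm_command", "payload": {"motion": [[1, 5, 4, 0, 0, 0, 0], [1, 0, 0, 25, 0, 0, 0], [1, 0, 0, 25, 0, 0, 0], [1, 0, 0, 25, 0, 0, 0], [1, 0, 0, 6, 0, 0, 0], [1, 0, 0, 0, 0, 0, 0]]}}

```text
time_s: 3.9
ee_pos: [0.6449, -0.1151, 0.1001]
tool_rot: [0.707, 0.707, 0.0, 0.0]
wrist_force: [0.8, -0.1, 0.3]
finger_gap: 0.0854
gripper_force: 0.0
```

>>> {"api": "arm_command", "payload": {"motion": [[0.5, 0, 0, 0, 0, 0, 0], [0, 0, 0, 0, 0, 0, 0], [-1, 0, 0, 0, 0, 0, 0], [-1, 0, 0, 0, 0, 0, 0], [-1, 0, 0, 0, 0, 0, 0], [-1, 0, 0, 0, 0, 0, 0], [-1, 0, 0, 0, 0, 0, 0], [-1, 0, 0, 0, 0, 0, 0]], "squeeze": 40}}

```text
time_s: 4.7
ee_pos: [0.6451, -0.1152, 0.1006]
tool_rot: [0.707, 0.707, 0.001, 0.001]
wrist_force: [-0.3, 0.7, 6.0]
finger_gap: 0.0432
gripper_force: 40.2
```

>>> {"api": "arm_command", "payload": {"motion": [[-1, 0, 0, -15, 0, 0, 0], [-1, 0, 0, -25, 0, 0, 0], [-1, 0, 0, -30, 0, 0, 0], [-1, 0, 0, -30, 0, 0, 0], [-1, 0, 0, -30, 0, 0, 0], [-1, 0, 0, -15, 0, 0, 0], [-1, 10, -7, 0, 0, 0, 0], [-1, 20, -14, 0, 0, 0, 0]]}}

```text
time_s: 5.5
ee_pos: [0.6228, -0.085, 0.244]
tool_rot: [0.708, 0.707, -0.0, 0.0]
wrist_force: [0.0, 0.7, -2.3]
finger_gap: 0.0433
gripper_force: 41.1
```

>>> {"api": "arm_command", "payload": {"motion": [[-1, 35, -24, 0, 0, 0, 0], [-1, 35, -24, 0, 0, 0, 0], [-1, 35, -24, 0, 0, 0, 0], [-1, 35, -24, 0, 0, 0, 0], [-1, 35, -24, 0, 0, 0, 0], [-1, 35, -24, 0, 0, 0, 0], [-1, 20, -14, 0, 0, 0, 0], [-1, 0, 0, 0, 0, 0, 0]]}}

```text
time_s: 6.3
ee_pos: [0.4624, 0.1472, 0.2438]
tool_rot: [0.706, 0.708, -0.001, -0.001]
wrist_force: [0.5, -0.5, -1.4]
finger_gap: 0.0429
gripper_force: 41.2
```

>>> {"api": "arm_command", "payload": {"motion": [[-1, 9, -6, 0, 0, 0, 0], [-1, 0, 0, 30, 0, 0, 0], [-1, 0, 0, 35, 0, 0, 0], [-1, 0, 0, 35, 0, 0, 0], [-1, 0, 0, 20, 0, 0, 0], [-1, 0, 0, 15, 0, 0, 0], [-1, 0, 0, 6, 0, 0, 0], [-1, 0, 0, 0, 0, 0, 0]]}}

```text
time_s: 7.1
ee_pos: [0.4591, 0.1537, 0.1026]
tool_rot: [0.707, 0.707, -0.001, -0.0]
wrist_force: [0.8, -0.0, -1.6]
finger_gap: 0.0431
gripper_force: 41.2
```

```bash
python3 - <<'E'
from h import *
print(sense()['ee_pos'])
a=snapshot('scene')['color'][60:290,180:440]; b=snapshot('side')['color'][100:420,120:430]
cv2.imwrite('pics/p1.png',np.hstack([cv2.resize(a,(390,345)),cv2.resize(b,(334,345))]))
E
```

```text
[0.45909003 0.15374578 0.10257714]
```

View pics/p1.png

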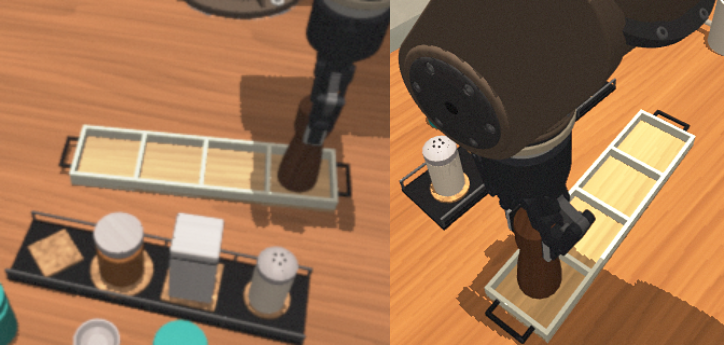

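The mill hangs centred over the robot's leftmost compartment, which is the right one. Lowering and releasing it.

>>> {"api": "arm_command", "payload": {"motion": [[-1, 1, -1, 2, 0, 0, 0], [-1, 0, 0, 2, 0, 0, 0], [-1, 0, 0, 1.5, 0, 0, 0], [-1, 0, 0, 0, 0, 0, 0], [0, 0, 0, 0, 0, 0, 0], [0.5, 0, 0, 0, 0, 0, 0], [1, 0, 0, 0, 0, 0, 0], [1, 0, 0, 0, 0, 0, 0]]}}

```text
time_s: 8.0
ee_pos: [0.4585, 0.155, 0.0978]
tool_rot: [0.707, 0.707, 0.0, 0.0]
wrist_force: [0.4, -0.1, 0.9]
finger_gap: 0.0836
gripper_force: 0.0
```

>>> {"api": "arm_command", "payload": {"motion": [[1, 0, 0, 0, 0, 0, 0], [1, 0, 0, -20, 0, 0, 0], [1, 0, 0, -30, 0, 0, 0], [1, 0, 0, -30, 0, 0, 0], [1, 0, 0, -30, 0, 0, 0], [1, -37, 36, 0, 0, 0, 0], [1, -37, 36, 0, 0, 0, 0], [1, -37, 36, 0, 0, 0, 0]]}}

```text
time_s: 8.8
ee_pos: [0.5641, 0.0463, 0.2083]
tool_rot: [0.707, 0.707, 0.0, 0.0]
wrist_force: [-0.4, 0.3, 0.4]
finger_gap: 0.0856
gripper_force: 0.0
```

>>> {"api": "arm_command", "payload": {"motion": [[1, -26, 26, -10, 0, 0, 0], [1, -26, 26, -10, 0, 0, 0], [1, -26, 26, -10, 0, 0, 0], [1, 0, 0, 0, 0, 0, 0], [1, 0, 0, 0, 0, 0, 0]]}}

```text
time_s: 9.3
ee_pos: [0.6409, -0.031, 0.2372]
tool_rot: [0.707, 0.707, -0.0, -0.0]
wrist_force: [-0.6, 1.1, -0.1]
finger_gap: 0.0852
gripper_force: 0.0
```

```bash
python3 - <<'E'
from h import *
s=wrist(); print(sense()['ee_pos']); cv2.imwrite('pics/w2.png',s['color'])
E
```

```text
[ 0.64047887 -0.03030998  0.23716265]
```

View pics/w2.png

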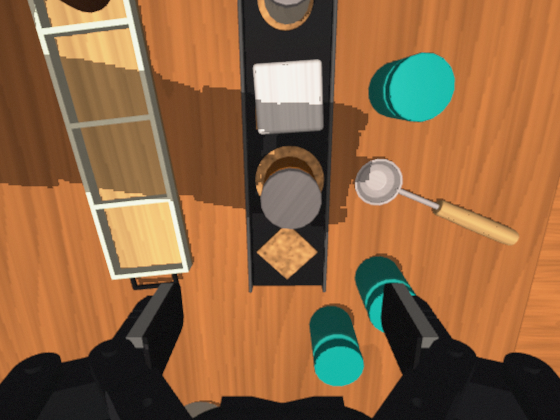

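The honey lid is at (291,198), the tin's top corners are about (254,63), (321,60), (323,130), (258,134), the mill coaster centre is at (287,252), and the caddy's end rim corners are (113,278) and (188,269).

```bash
python3 - <<'E'
from h import *
s=wrist(); np.set_printoptions(precision=1,suppress=True)
p=lambda n,uv,z:print(n,cast(s,uv,z)*1e3)
p('honey',(291,198),.088);t=cast(s,[(254,63),(321,60),(323,130),(258,134)],.11)*1e3;print('tin',t,t.mean(0))
p('coaster mill',(287,252),.010);p('caddy',[(113,278),(188,269)],.022);p('rack',[(250,285),(326,285)],.006)
E
```

```text
honey [[646.3 -31.   88. ]]
tin [[618.7  74.9 110. ]
 [666.2  76.8 110. ]
 [669.4  28.4 110. ]
 [620.5  25.5 110. ]] [643.7  51.4 110. ]
coaster mill [[ 644.2 -118.2   10. ]]
caddy [[ 443.7 -145.5   22. ]
 [ 531.2 -134.    22. ]]
rack [[ 599.6 -163.9    6. ]
 [ 691.6 -163.8    6. ]]
```

>>> {"api": "arm_command", "payload": {"motion": [[1, -2, 5.5, 30, 0, 0, 0], [1, 0, 0, 40, 0, 0, 0], [1, 0, 0, 40, 0, 0, 0], [1, 0, 0, 40, 0, 0, 0], [1, 0, 0, 30, 0, 0, 0], [1, 0, 0, 20, 0, 0, 0], [1, 0, 0, 7, 0, 0, 0], [1, 0, 0, 0, 0, 0, 0]]}}

```text
time_s: 10.2
ee_pos: [0.646, -0.0318, 0.0303]
tool_rot: [0.707, 0.707, -0.0, -0.001]
wrist_force: [-0.1, 0.0, 0.3]
finger_gap: 0.085
gripper_force: 0.0
```

>>> {"api": "arm_command", "payload": {"motion": [[0.5, 0, 0, 0, 0, 0, 0], [0, 0, 0, 0, 0, 0, 0], [-1, 0, 0, 0, 0, 0, 0], [-1, 0, 0, 0, 0, 0, 0], [-1, 0, 0, 0, 0, 0, 0], [-1, 0, 0, 0, 0, 0, 0], [-1, 0, 0, 0, 0, 0, 0]], "squeeze": 45}}

```text
time_s: 10.9
ee_pos: [0.6474, -0.0326, 0.0324]
tool_rot: [0.707, 0.707, 0.001, 0.001]
wrist_force: [0.6, -0.1, 6.0]
finger_gap: 0.0532
gripper_force: 40.2
```

>>> {"api": "arm_command", "payload": {"motion": [[-1, 0, 0, -15, 0, 0, 0], [-1, 0, 0, -30, 0, 0, 0], [-1, 0, 0, -40, 0, 0, 0], [-1, 0, 0, -35, 0, 0, 0], [-1, 0, -20, 0, 0, 0, 0], [-1, 0, -35, 0, 0, 0, 0], [-1, 0, -35, 0, 0, 0, 0], [-1, 15, -35, 0, 0, 0, 0]]}}

```text
time_s: 11.7
ee_pos: [0.5201, -0.0182, 0.1517]
tool_rot: [0.708, 0.707, 0.0, 0.0]
wrist_force: [0.8, 0.5, -3.1]
finger_gap: 0.0533
gripper_force: 42.0
```

>>> {"api": "arm_command", "payload": {"motion": [[-1, 30, -35, 0, 0, 0, 0], [-1, 30, -15, 0, 0, 0, 0], [-1, 25, -5, 0, 0, 0, 0], [-1, 0, 0, 0, 0, 0, -8.3], [-1, 0, 0, 0, 0, 0, -8.3], [-1, 0, 0, 0, 0, 0, -8.4], [-1, 0, 0, 0, 0, 0, 0]]}}

```text
time_s: 12.4
ee_pos: [0.4664, 0.0676, 0.1516]
tool_rot: [0.536, 0.844, 0.0, 0.0]
wrist_force: [1.0, -0.5, -3.4]
finger_gap: 0.0531
gripper_force: 42.1
```

```bash
cat >> h.py <<'E'
def to(x,y,z):
    """tool-frame shift in mm from the present pose to a world point (mm)"""
    st=sense(); d=np.array([x,y,z])-st['ee_pos']*1e3
    print('ee',st['ee_pos'].round(4),'shift',R.from_quat(st['tool_rot']).inv().apply(d).round(1),'eul',R.from_quat(st['tool_rot']).as_euler('ZYX',degrees=True).round(1))
E
python3 -c "
from h import *
to(465,72,28)"
```

```text
ee [0.4664 0.0676 0.1516] shift [  4.7   0.5 123.6] eul [115.1   0.  180. ]
```

>>> {"api": "arm_command", "payload": {"motion": [[-1, 4.5, 0.5, 25, 0, 0, 0], [-1, 0, 0, 35, 0, 0, 0], [-1, 0, 0, 30, 0, 0, 0], [-1, 0, 0, 20, 0, 0, 0], [-1, 0, 0, 7, 0, 0, 0], [-1, 0, 0, 3, 0, 0, 0], [-1, 0, 0, 2.5, 0, 0, 0], [-1, 0, 0, 0, 0, 0, 0]]}}

```text
time_s: 13.2
ee_pos: [0.4655, 0.0718, 0.0289]
tool_rot: [0.538, 0.843, 0.0, 0.001]
wrist_force: [-0.2, -0.1, -4.0]
finger_gap: 0.053
gripper_force: 42.2
```

>>> {"api": "arm_command", "payload": {"motion": [[0, 0, 0, 0, 0, 0, 0], [0.5, 0, 0, 0, 0, 0, 0], [1, 0, 0, 0, 0, 0, 0], [1, 0, 0, 0, 0, 0, 0], [1, 0, 0, 0, 0, 0, 0], [1, 0, 0, -20, 0, 0, 0], [1, 0, 0, -35, 0, 0, 0], [1, 0, 0, -40, 0, 0, 0]]}}

```text
time_s: 14.0
ee_pos: [0.4645, 0.0717, 0.1237]
tool_rot: [0.537, 0.843, -0.001, -0.001]
wrist_force: [0.7, 0.2, 0.0]
finger_gap: 0.0854
gripper_force: 0.0
```

>>> {"api": "arm_command", "payload": {"motion": [[1, 0, 0, -40, 0, 0, 0], [1, 0, 0, -30, 0, 0, 8.3], [1, 0, 0, 0, 0, 0, 8.3], [1, 0, 0, 0, 0, 0, 5.5], [1, 0, 0, 0, 0, 0, 0]]}}

```text
time_s: 14.5
ee_pos: [0.465, 0.0718, 0.1935]
tool_rot: [0.689, 0.724, 0.0, 0.0]
wrist_force: [0.2, 0.0, -0.0]
finger_gap: 0.0857
gripper_force: 0.0
```

```bash
python3 - <<'E'
from h import *
to(644,52.5,190)
a=snapshot('scene')['color'][60:290,180:440]; b=snapshot('side')['color'][100:420,120:430]
cv2.imwrite('pics/p2.png',np.hstack([cv2.resize(a,(390,345)),cv2.resize(b,(334,345))]))
E
```

```text
ee [0.465  0.0718 0.1935] shift [-28.1 177.8   3.6] eul [ 92.8   0.  180. ]
```

View pics/p2.png

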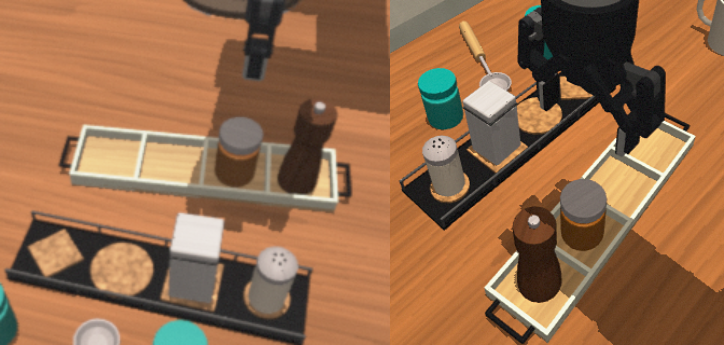

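Mill and honey both stand upright in the correct compartments. The tin is next.

>>> {"api": "arm_command", "payload": {"motion": [[1, -7, 44, 0, 0, 0, 0], [1, -7, 44, 0, 0, 0, 0], [1, -7, 44, 0, 0, 0, 0], [1, -7, 44, 0, 0, 0, 0], [1, 0, 0, 0, 0, 0, 0], [1, 0, 0, 0, 0, 0, 0]]}}

```text
time_s: 15.2
ee_pos: [0.6421, 0.0526, 0.1919]
tool_rot: [0.688, 0.725, -0.001, -0.001]
wrist_force: [1.0, 0.1, -0.4]
finger_gap: 0.0853
gripper_force: 0.0
```

```bash
python3 -c "
from h import *
to(644,52.5,57)"
```

```text
ee [0.6421 0.0526 0.1919] shift [ -0.2   2.1 134.9] eul [  93.    -0.  -179.9]
```

>>> {"api": "arm_command", "payload": {"motion": [[1, 0, 2, 30, 0, 0, 0], [1, 0, 0, 40, 0, 0, 0], [1, 0, 0, 40, 0, 0, 0], [1, 0, 0, 20, 0, 0, 0], [1, 0, 0, 5, 0, 0, 0], [1, 0, 0, 0, 0, 0, 0]]}}

```text
time_s: 15.8
ee_pos: [0.6436, 0.053, 0.0583]
tool_rot: [0.689, 0.725, -0.0, -0.0]
wrist_force: [-0.4, 0.1, 0.4]
finger_gap: 0.0855
gripper_force: 0.0
```

>>> {"api": "arm_command", "payload": {"motion": [[0.5, 0, 0, 0, 0, 0, 0], [0, 0, 0, 0, 0, 0, 0], [-1, 0, 0, 0, 0, 0, 0], [-1, 0, 0, 0, 0, 0, 0], [-1, 0, 0, 0, 0, 0, 0], [-1, 0, 0, 0, 0, 0, 0], [-1, 0, 0, 0, 0, 0, 0]], "squeeze": 45}}

```text
time_s: 16.5
ee_pos: [0.6448, 0.0528, 0.0597]
tool_rot: [0.689, 0.725, 0.001, 0.001]
wrist_force: [-0.2, -0.4, 6.9]
finger_gap: 0.0496
gripper_force: 45.6
```

>>> {"api": "arm_command", "payload": {"motion": [[-1, 0, 0, -15, 0, 0, 0], [-1, 0, 0, -30, 0, 0, 0], [-1, 0, 0, -40, 0, 0, 0], [-1, 0, 0, -25, 0, 0, 0], [-1, -7, -20, 0, 0, 0, 0], [-1, -12, -36, 0, 0, 0, 0], [-1, -12, -36, 0, 0, 0, 0], [-1, -12, -36, 0, 0, 0, 0]]}}

```text
time_s: 17.3
ee_pos: [0.517, 0.0031, 0.1692]
tool_rot: [0.689, 0.725, 0.0, 0.0]
wrist_force: [0.1, -0.3, -2.4]
finger_gap: 0.0495
gripper_force: 47.6
```

>>> {"api": "arm_command", "payload": {"motion": [[-1, -9, -30, 0, 0, 0, 0], [-1, -4, -12, 0, 0, 0, 0], [-1, 0, 0, 0, 0, 0, 0], [-1, 0, 0, 0, 0, 0, 0]]}}

```text
time_s: 17.7
ee_pos: [0.4784, -0.0118, 0.1689]
tool_rot: [0.689, 0.725, 0.001, 0.001]
wrist_force: [0.3, 1.2, -3.2]
finger_gap: 0.0496
gripper_force: 47.9
```

```bash
python3 -c "
from h import *
to(474,-13,56)"
```

```text
ee [ 0.4784 -0.0118  0.1689] shift [ -1.   -4.7 112.9] eul [ 92.9   0.  179.9]
```

>>> {"api": "arm_command", "payload": {"motion": [[-1, -1, -4.5, 20, 0, 0, 0], [-1, 0, 0, 35, 0, 0, 0], [-1, 0, 0, 30, 0, 0, 0], [-1, 0, 0, 15, 0, 0, 0], [-1, 0, 0, 7, 0, 0, 0], [-1, 0, 0, 3, 0, 0, 0], [-1, 0, 0, 2.5, 0, 0, 0], [-1, 0, 0, 0, 0, 0, 0]]}}

```text
time_s: 18.5
ee_pos: [0.4734, -0.0129, 0.0561]
tool_rot: [0.689, 0.725, 0.0, 0.0]
wrist_force: [0.5, 0.3, -2.7]
finger_gap: 0.0495
gripper_force: 47.7
```

>>> {"api": "arm_command", "payload": {"motion": [[0, 0, 0, 0, 0, 0, 0], [0.5, 0, 0, 0, 0, 0, 0], [1, 0, 0, 0, 0, 0, 0], [1, 0, 0, 0, 0, 0, 0], [1, 0, 0, 0, 0, 0, 0], [1, 0, 0, -20, 0, 0, 0], [1, 0, 0, -35, 0, 0, 0], [1, 0, 0, -40, 0, 0, 0]]}}

```text
time_s: 19.3
ee_pos: [0.4723, -0.0129, 0.1512]
tool_rot: [0.689, 0.725, -0.001, -0.001]
wrist_force: [0.8, 0.2, 0.7]
finger_gap: 0.0855
gripper_force: 0.0
```

>>> {"api": "arm_command", "payload": {"motion": [[1, 0, 0, -30, 0, 0, 3], [1, 37, 43, 0, 0, 0, 0], [1, 37, 43, 0, 0, 0, 0], [1, 37, 40, 0, 0, 0, 0], [1, 37, 40, 0, 0, 0, 0], [1, 0, 0, 0, 0, 0, 0], [1, 0, 0, 0, 0, 0, 0]]}}

```text
time_s: 20.0
ee_pos: [0.6221, 0.1206, 0.1799]
tool_rot: [0.707, 0.707, -0.001, -0.0]
wrist_force: [-0.5, -0.0, -0.9]
finger_gap: 0.0855
gripper_force: 0.0
```

```bash
python3 - <<'E'
from h import *
to(645,137,48)
a=snapshot('scene')['color'][60:290,180:440]; b=snapshot('side')['color'][100:420,120:430]
cv2.imwrite('pics/p3.png',np.hstack([cv2.resize(a,(390,345)),cv2.resize(b,(334,345))]))
E
```

```text
ee [0.6221 0.1206 0.1799] shift [ 16.4  23.  131.9] eul [  90.     0.  -179.9]
```

View pics/p3.png

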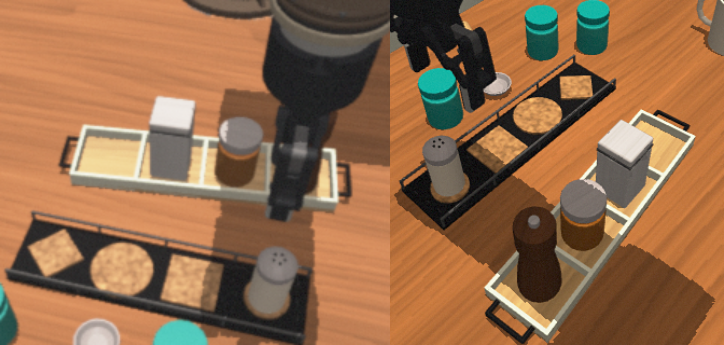

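The tin is placed upright in its compartment. The salt is last.

>>> {"api": "arm_command", "payload": {"motion": [[1, 16.5, 23, 0, 0, 0, 0], [1, 0, 0, 30, 0, 0, 0], [1, 0, 0, 40, 0, 0, 0], [1, 0, 0, 35, 0, 0, 0], [1, 0, 0, 20, 0, 0, 0], [1, 0, 0, 7, 0, 0, 0], [1, 0, 0, 0, 0, 0, 0]]}}

```text
time_s: 20.8
ee_pos: [0.6449, 0.1356, 0.0486]
tool_rot: [0.708, 0.706, -0.0, -0.0]
wrist_force: [0.1, -0.4, -0.2]
finger_gap: 0.0856
gripper_force: 0.0
```

>>> {"api": "arm_command", "payload": {"motion": [[0.5, 0, 0, 0, 0, 0, 0], [0, 0, 0, 0, 0, 0, 0], [-1, 0, 0, 0, 0, 0, 0], [-1, 0, 0, 0, 0, 0, 0], [-1, 0, 0, 0, 0, 0, 0], [-1, 0, 0, 0, 0, 0, 0], [-1, 0, 0, 0, 0, 0, 0]], "squeeze": 40}}

```text
time_s: 21.5
ee_pos: [0.6457, 0.1364, 0.05]
tool_rot: [0.708, 0.707, 0.001, 0.001]
wrist_force: [-1.6, -0.8, 5.1]
finger_gap: 0.041
gripper_force: 39.8
```

>>> {"api": "arm_command", "payload": {"motion": [[-1, 0, 0, -15, 0, 0, 0], [-1, 0, 0, -35, 0, 0, 0], [-1, 0, 0, -45, 0, 0, 0], [-1, 0, 0, -35, 0, 0, 0], [-1, -18, -5, 0, 0, 0, 0], [-1, -37, -18, 0, 0, 0, 0], [-1, -37, -25, 0, 0, 0, 0], [-1, -37, -25, 0, 0, 0, 0]]}}

```text
time_s: 22.3
ee_pos: [0.5704, 0.0061, 0.1785]
tool_rot: [0.707, 0.707, -0.0, -0.0]
wrist_force: [1.1, -0.7, -2.0]
finger_gap: 0.0413
gripper_force: 41.3
```

>>> {"api": "arm_command", "payload": {"motion": [[-1, -37, -25, 0, 0, 0, 0], [-1, -35, -25, 0, 0, 0, 0], [-1, -20, -25, 0, 0, 0, 0], [-1, -10, -12, 0, 0, 0, 0], [-1, 0, 0, 0, 0, 0, 0], [-1, 0, 0, 0, 0, 0, 0]]}}

```text
time_s: 22.9
ee_pos: [0.4854, -0.0943, 0.1789]
tool_rot: [0.708, 0.706, 0.0, 0.0]
wrist_force: [0.5, 0.1, -1.6]
finger_gap: 0.041
gripper_force: 41.3
```

```bash
python3 -c "
from h import *
to(483,-97,46.5)"
```

```text
ee [ 0.4854 -0.0943  0.1789] shift [ -2.7  -2.5 132.4] eul [ 89.9   0.  180. ]
```

>>> {"api": "arm_command", "payload": {"motion": [[-1, -2.5, -2.5, 25, 0, 0, 0], [-1, 0, 0, 40, 0, 0, 0], [-1, 0, 0, 35, 0, 0, 0], [-1, 0, 0, 20, 0, 0, 0], [-1, 0, 0, 7, 0, 0, 0], [-1, 0, 0, 3, 0, 0, 0], [-1, 0, 0, 2.5, 0, 0, 0], [-1, 0, 0, 0, 0, 0, 0]]}}

```text
time_s: 23.7
ee_pos: [0.483, -0.0968, 0.0469]
tool_rot: [0.708, 0.707, 0.0, 0.001]
wrist_force: [0.0, -0.1, -2.1]
finger_gap: 0.0409
gripper_force: 41.2
```

>>> {"api": "arm_command", "payload": {"motion": [[0, 0, 0, 0, 0, 0, 0], [0.5, 0, 0, 0, 0, 0, 0], [1, 0, 0, 0, 0, 0, 0], [1, 0, 0, 0, 0, 0, 0], [1, 0, 0, 0, 0, 0, 0], [1, 0, 0, -20, 0, 0, 0], [1, 0, 0, -35, 0, 0, 0], [1, 0, 0, -40, 0, 0, 0]]}}

```text
time_s: 24.5
ee_pos: [0.4819, -0.0967, 0.1417]
tool_rot: [0.708, 0.706, -0.001, -0.001]
wrist_force: [-0.1, 0.0, 0.1]
finger_gap: 0.0851
gripper_force: 0.0
```

>>> {"api": "arm_command", "payload": {"motion": [[1, 0, 0, -40, 0, 0, 0], [1, -45, 0, -20, 0, 0, 0], [1, -45, 0, -20, 0, 0, 0], [1, -45, 0, 0, 0, 0, 0], [1, -45, 0, 0, 0, 0, 0], [1, 0, 0, 0, 0, 0, 0], [1, 0, 0, 0, 0, 0, 0]]}}

```text
time_s: 25.2
ee_pos: [0.4816, -0.2774, 0.2208]
tool_rot: [0.708, 0.706, -0.0, -0.0]
wrist_force: [-0.3, 0.7, -0.5]
finger_gap: 0.0857
gripper_force: 0.0
```

```bash
python3 - <<'E'
from h import *
print(sense()['ee_pos'])
a=snapshot('scene')['color'][130:290,180:440]; b=snapshot('side')['color'][100:420,120:430]
cv2.imwrite('pics/p4.png',np.hstack([cv2.resize(a,(468,288)),cv2.resize(b,(279,288))]))
E
```

```text
[ 0.48164691 -0.27737614  0.220826  ]
```

View pics/p4.png

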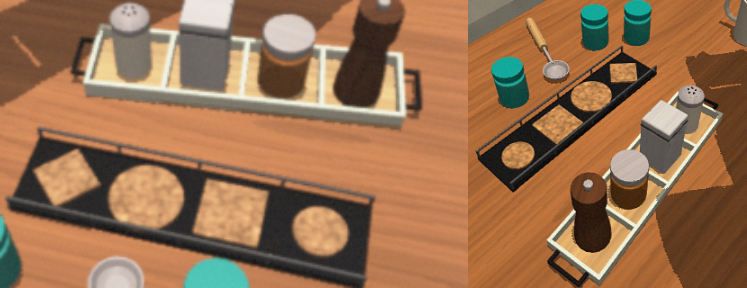

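All four stand upright, one per compartment in reversed order, and the robot is clear of everything. Handing in.

```bash
python3 -c "
from h import *
print(hand_in())"
```

```text
the job is handed in; nothing more can be done
None
```

I handed the job in at about 25 s of robot time: the salt, tin, honey and mill stand upright in the caddy in reverse of their rack order, as the last camera view shows, though `hand_in()` returned no verdict.

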